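Snug the bleed plug of the lens edger's coolant pump

ROBOT

A 6-joint arm with a two-finger parallel gripper is mounted at the origin on the work surface. World frame = base frame: x ahead of the robot, y to its left, z up, the work surface at z = 0. Lengths are in m, angles in degrees, forces in N, time in s.
With the tool pointing down it reaches from about 0.35 to 0.875 m from the base axis. Payload 4.2 kg.
Tool frame: the origin (TCP) lies at the very end of the fingers, on their centre line; the grasp point (between the pads) lies 19 mm behind it (r.grip_point_offset is the distance from the TCP to the grasp point, in m); z points along the fingers, y is the line along which they close (so a half turn about z gives the same grasp; the last joint's range is limited). The gripper opens to 87 mm and grips with 3 to 60 N. Pads are 19 mm wide; open, the fingers measure 117 mm over their backs; the gripper's body (75 mm by 190 mm) begins 51 mm behind the grasp point.
Start: joints at [-61.501, 22.042, 0.453, 0, -68.411, -14.817], TCP at [0.148, -0.607, 0.223] pointing down, gripper open.
Joint ranges: [-179.83, 179.83], [-69.29, 118.12], [-61.27, 80.66], [-181.25, 117.63], [-171.15, -9.14], [-177.46, 177.46]. Speed limits (degrees/s): [159.86, 159.86, 180, 180, 180, 180].

INTERFACE

Orientations are given as a 3x3 rotation matrix whose columns are the frame's x, y, z axes.
In Python, from station import r, cams gives the robot as it stands. The module is installed in compiled form; this text tells all that it offers.
- The arm moves only by the shell command python3 -m handwheel 'ROWS'. ROWS is JSON, a list that holds one entry, the list of rows, each a list of 7 numbers: the turn, a rotation vector about the tool's x, y, z in units of 6 degrees (1.0 is 6 degrees), then the shift along the tool's x, y, z in m, then the finger opening in m, from 0 to 0.087. In form: [[[ax, ay, az, x, y, z, jaw], ...]]. A call has 1 to 12 rows; each row shifts and turns the commanded pose from where the row before left it, along the tool's axes as they then stand; what a row does not reach is not made up. A row lasts 1/10 s, in which the tool goes at most 50 mm and 8.59 degrees, less where a joint would pass 70% of its speed; a pose out of reach is approached as far as the arm can. A call with a gripper value outside its range is refused whole. The fingers move at their own pace and stop on an object; the grip force is fixed at half the most. Time passes only in rows, so rows that do not move let the fingers close. It gives the time, the measured TCP pose, the force, the opening and the grip force at its end, in the units of the state.
- r.sense(): the state, without advancing time (a new reading comes with each control period).
- cams.capture(name): name is "scene" or "top" or "wrist"; returns the picture (420x560x3 uint8, red, green, blue); there is no depth.
- cams.get_calibration(name): a dict with "camera_matrix" (3x3 intrinsics, pixels), "rvec" (rotation vector, rad) and "tvec" (3), from world to camera coordinates, as OpenCV has them; the wrist camera has in their place "T_tool_cam" (4x4, takes a point from camera to tool coordinates, whose origin is the TCP and whose axes are the flange's). Camera axes: x right, y down, z forward; pixel columns grow to the right and rows downward; lengths in m; the calibration is good to about 2 mm. The wrist camera is an equidistant fisheye: a pixel r from the principal point sees the ray r / f radians off the axis. A picture is of the moment at which its call begins: read the wrist's pose just before it. get_calibration takes no time and is no camera call.
- r.finish_job(): hands the job in; it is judged then, once.
The state is a dict: "time_s": time; "joints": joint angles; "joint_velocities": joint speeds; "effort": joint torques, N m; "tcp_pos": TCP position; "ee_rot": TCP orientation; "wrist_force": force on the tool from outside, world axes, zero at the start; "moment": the same for the moment, N m; "gripper_width": opening from 0.0 (shut) to 1.0 (fully open); "gripper_force": force on a finger pad.
Only numpy, scipy, OpenCV 4.12 (cv2) and the standard library are available. Lean on these libraries where they do the work, as an engineer would, in place of code of your own. Each camera call takes 0.05 s, during which the arm holds its last target. There are 200 camera calls.

TASK

Take the square T-key out of its wooden stand, set it fully down over the square head of the bleed plug on top of the coolant pump, and turn the plug clockwise with the key until it goes snug in its tapered thread: about 0.4 newton-metres, never over 0.6. Then lift the key off, stand it upright back in its hole in the stand and let go. Turn the plug only through the key and leave the other things on the counter where they are.

Things in the scene. Friction and masses are not known exactly. Their poses are not given: they have to be found in the camera images.
- pump: coolant pump, fixed: aluminium base plate 200 x 120 x 8 (its x, y, z), on it a housing 84 x 90 in plan, top 52 high, centred 40 along -x of the origin, and a finned grey motor of 74 diameter lying along +x (top 85 high). Origin: centre of the plate's underside. On the housing a round boss holds the bleed port.
- plug: dark steel bleed plug, upright, screwed part way into the port. Clockwise from above tightens; it does not sink visibly. Origin: on its axis at the underside of its round collar (40 diameter, 6 thick), about 62 above the counter; z up. On the collar a square head, 19 across flats along x and y, 18 tall, its uppermost 3 chamfered to 13.
- plug_head (a point): centre of the top face of the plug's square head, 24 above the plug's origin; axes as the plug's.
- key: loose steel T-key, about 0.3 kg, 88 tall, upright in the stand's large hole. Origin: centre of its underside; z up. Foot: square block 34 x 34 x 30 with a square hole 21 wide, 22 deep, open below, sides along x and y. Above it a stem of 10 diameter to z = 60, then a flat grip bar, z = 60 to 88, 80 along x, 12 thick along y.
- key_grip (a point): middle of the key's grip bar, on the key's axis, 74 above its underside; axes as the key's. The key fits the plug's head in any quarter turn, with 1 mm play each side and about 0.11 rad of turning play either way; fully on, its underside rests on the collar, 6 above the plug's origin.
- stand: wooden block, fixed, 170 x 90 x 35 (x, y, z); origin: centre of its underside. Two round blind holes, 28 deep (floor 7 above the counter): a large one of 54 diameter at x = -35 for the key, and one of 32 diameter at x = +50 with the lens chuck.
- stand_hole (a point): centre of the mouth of the stand's large (54 diameter) hole, level with the stand's top, 35 above the counter. The key's square foot (48 over corners) enters it at any yaw; standing there its underside is 28 below this point.
- chuck: bystander: lens chuck, black 28 diameter shaft with a 36 diameter metal head, 47 tall, standing in the stand's small hole. Origin: centre of its underside.
- calculator: bystander: black pocket calculator 150 x 85 x 14 lying flat near the robot. Origin: centre of underside.
- marker: bystander: white and black marker pen, 130 long along x, 15 thick, lying between pump and stand. Origin: on the counter under its middle.
- cup: bystander: white cup, 72 diameter, 80 tall, behind the marker pen. Origin: centre of underside.
- port (a point): centre of the boss's top face (46 diameter, 60 above the counter), on the port's vertical axis. The plug first turns against a light drag of 0.04 N m; after 0.3 to 2.4 rad (different every time, not visible) its tapered thread binds: the torque steps to 0.1 N m and then climbs about 2 N m per rad. Released, the plug stays where it is.
There are look-alikes about, which are no part of the job. Leave any yellow look-alike of the key alone.

How it is judged (in metres and radians):
On the way, in this order (a step that is already met when the one before it is completed fails the run):
1. the key is seated on the plug's square head (horizontal distance between key and plug below 0.004 m and z of key in the frame of plug below 0.01 m and angle between key's own z axis and vertical below 0.12 rad), for 0.2 s.
2. with the key on it, the plug is turned snug (the hidden thread flanks have been wedged past about 0.27 N m) (horizontal distance between grip2_c0 and grip3_c0 above 0.0008 m and horizontal distance between key and plug below 0.006 m), for 0.2 s.
At the end, for the whole second after the job is handed in: The plug is left tightened to between 0.27 and 0.65 N m, and not turned back by more than 0.16 rad; the key stands upright (within 0.12 rad) in the stand's large hole, within 10 mm of its centre and at least 20 mm deep, at rest and released (horizontal distance between grip2_c0 and grip3_c0 above 0.0008 m and horizontal distance between plug_c0 and grip1_c0 below 0.003 m and horizontal distance between key and stand_hole below 0.01 m and z of key in the frame of stand_hole below -0.02 m and angle between key's own z axis and vertical below 0.12 rad and linear speed of key below 0.02 m/s); the robot touches nothing.
It fails at once if the plug is overtightened (turned past about 0.65 N m) (horizontal distance between grip3_c0 and bore_c0 above 0.0028 m).
It fails at once if the fingers touch the plug itself (contact force between the fingers and plug above 1 N).
It fails at once if another thing on the counter is shifted by more than 25 mm (distance of any of chuck, calculator, marker, cup from where it was at the start of the episode above 0.025 m).
It also fails if it takes over 72 s, if anything falls off the work surface, if the arm or the gripper's body presses on something with over 40 N, if the wrist force passes 120 N, or if a joint passes its speed limit or range.

## Working session

There is one attempt and no reset: what is moved stays moved. The work goes in short steps, Python scripts to look and compute and a shell command to move; the robot and the scene stay as the last step left them, time stands still between calls to the robot, and variables do not carry over. Pictures are saved under pics/ and viewed, at most 10 in all, crops included, and the job is handed in when it is done.

```bash
mkdir -p pics; python3 - <<'E'
from station import r,cams
import cv2,numpy as np
s=r.sense();print({k:np.round(v,3).tolist() for k,v in s.items()}, r.grip_point_offset)
for n in("scene","top"):
    cv2.imwrite(f"pics/{n}0.png",cams.capture(n)[:,:,::-1]);print(n,cams.get_calibration(n))
print(cams.get_calibration("wrist"))
E
```

```text
{'time_s': 0.0, 'joints': [-61.501, 22.092, 0.38, -0.029, -68.412, -14.817], 'joint_velocities': [-0.017, -0.129, -0.099, 0.098, -0.12, -0.057], 'effort': [0.001, -39.066, 18.74, 4.22, 0.011, -0.0], 'tcp_pos': [0.148, -0.607, 0.221], 'ee_rot': [[-0.972, -0.236, -0.001], [-0.236, 0.972, 0.002], [0.0, 0.002, -1.0]], 'wrist_force': [0.407, -0.899, 0.494], 'moment': [0.017, -0.017, 0.023], 'gripper_force': 0.0, 'gripper_width': 0.998} 0.0187
scene {'camera_matrix': array([[440.44977908,   0.        , 286.87880886],
       [  0.        , 440.44977908, 202.847164  ],
       [  0.        ,   0.        ,   1.        ]]), 'rvec': array([ 0.70892874,  2.80913238, -0.83757216]), 'tvec': array([ 0.45312713, -0.21363464,  1.16444938])}
top {'camera_matrix': array([[482.52271772,   0.        , 282.55072103],
       [  0.        , 482.52271772, 211.40768436],
       [  0.        ,   0.        ,   1.        ]]), 'rvec': array([ 2.18656922, -2.14594469,  0.12644808]), 'tvec': array([0.05003843, 0.55155499, 1.19577551])}
{'camera_matrix': array([[325.1922621 ,   0.        , 273.86531533],
       [  0.        , 325.1922621 , 205.28024429],
       [  0.        ,   0.        ,   1.        ]]), 'T_tool_cam': array([[-4.84730225e-04, -9.54299772e-01, -2.98850650e-01,
         8.35150097e-02],
       [ 9.99999442e-01, -7.42946406e-04,  7.50420421e-04,
        -4.79686159e-04],
       [-9.38156053e-04, -2.98850120e-01,  9.54299600e-01,
        -1.62512812e-01],
       [ 0.00000000e+00,  0.00000000e+00,  0.00000000e+00,
         1.00000000e+00]])}
```

View pics/top0.png

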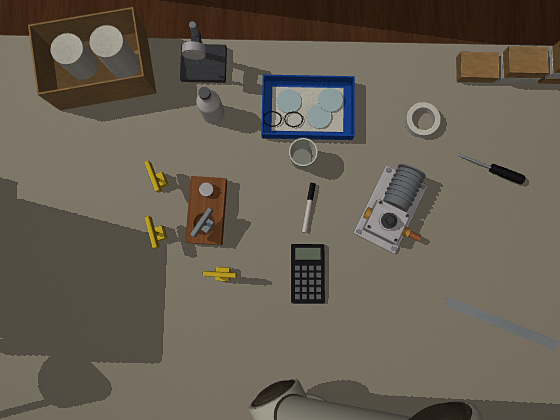

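View pics/scene0.png

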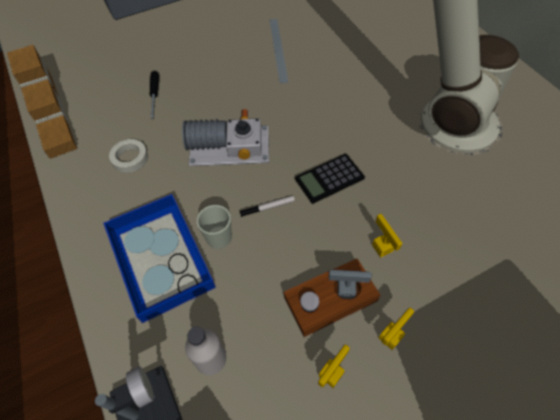

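The top view shows the wooden stand at about (207,210), with the grey key on it near (203,222) and the chuck at (206,189). The plug on the pump is near (389,221), and the three yellow keys are decoys. The scene view agrees. I'll compute coarse positions next.

```bash
cat > h.py <<'E'
from station import r,cams
import cv2,numpy as np
def ray(n,uv,s=None):
    c=cams.get_calibration(n);K=c["camera_matrix"]
    d=np.array([(uv[0]-K[0,2])/K[0,0],(uv[1]-K[1,2])/K[1,1]])
    if n=="wrist":
        th=np.linalg.norm(d);v=np.r_[d/max(th,1e-9)*np.sin(th),np.cos(th)]
        T=np.eye(4);T[:3,:3]=s["ee_rot"];T[:3,3]=s["tcp_pos"];T=T@c["T_tool_cam"]
        return T[:3,3],T[:3,:3]@v
    R=cv2.Rodrigues(c["rvec"])[0];return -R.T@c["tvec"],R.T@np.r_[d,1]
def cast(n,uv,z,s=None):
    o,d=ray(n,uv,s);return o+d*(z-o[2])/d[2]
def proj(p,s):  # world -> wrist pixel
    c=cams.get_calibration("wrist");K=c["camera_matrix"]
    T=np.eye(4);T[:3,:3]=s["ee_rot"];T[:3,3]=s["tcp_pos"];T=np.linalg.inv(T@c["T_tool_cam"])
    q=T[:3,:3]@p+T[:3,3];th=np.arctan2(np.hypot(*q[:2]),q[2])
    return q[:2]/np.hypot(*q[:2])*th*K[0,0]+K[:2,2]
def meet(a,b):
    A=[];B=[]
    for o,d in(a,b):
        d=d/np.linalg.norm(d);P=np.eye(3)-np.outer(d,d);A.append(P);B.append(P@o)
    return np.linalg.lstsq(np.vstack(A),np.hstack(B),rcond=None)[0]
def shot(name):
    s=r.sense();s={k:np.array(v) for k,v in s.items()};im=cams.capture("wrist")
    cv2.imwrite(f"pics/{name}.png",im[:,:,::-1]);np.savez(f"pics/{name}.npz",**s);return s,im
E
python3 - <<'E'
from h import *
im=cv2.imread("pics/top0.png");hsv=cv2.cvtColor(im,cv2.COLOR_BGR2HSV)
m=cv2.inRange(hsv,(3,120,50),(15,255,170));m[:,:170]=0;m[:,245:]=0;m[:165]=0;m[260:]=0
m=cv2.morphologyEx(m,cv2.MORPH_CLOSE,np.ones((9,9)))
c=max(cv2.findContours(m,0,1)[0],key=cv2.contourArea);rc=cv2.minAreaRect(c);print(rc)
P=[cast("top",p,.033)for p in cv2.boxPoints(rc)];print(np.round(P,3))
print("key bar",[np.round(cast("top",p,.095),3) for p in((193,235),(203,222),(214,209))])
print("chuck",cast("top",(206,189),.054).round(3))
print("plug",cast("top",(389,221),.086).round(3), "motor",cast("top",(411,172),.07).round(3))
print("cup",cast("top",(303,152),.08).round(3))
print("meet key",meet(ray("top",(203,222)),ray("scene",(350,275))).round(3),"plug",meet(ray("top",(389,221)),ray("scene",(242,127))).round(3))
cv2.imwrite("pics/tz.png",np.hstack([cv2.resize(im[170:250,170:245],None,fx=5,fy=5,interpolation=2),cv2.resize(im[165:245,355:430],None,fx=5,fy=5,interpolation=2)]))
E
```

```text
((205.98622131347656, 210.16552734375), (37.03828430175781, 67.26683807373047), 4.763641834259033)
[[0.468 0.305 0.033]
 [0.639 0.298 0.033]
 [0.633 0.203 0.033]
 [0.462 0.212 0.033]]
key bar [array([0.482, 0.274, 0.095]), array([0.514, 0.251, 0.095]), array([0.546, 0.226, 0.095])]
chuck [0.601 0.253 0.054]
plug [ 0.526 -0.198  0.086] motor [ 0.651 -0.257  0.07 ]
cup [0.694 0.013 0.08 ]
meet key [0.514 0.255 0.077] plug [ 0.528 -0.203  0.064]
```

View pics/tz.png

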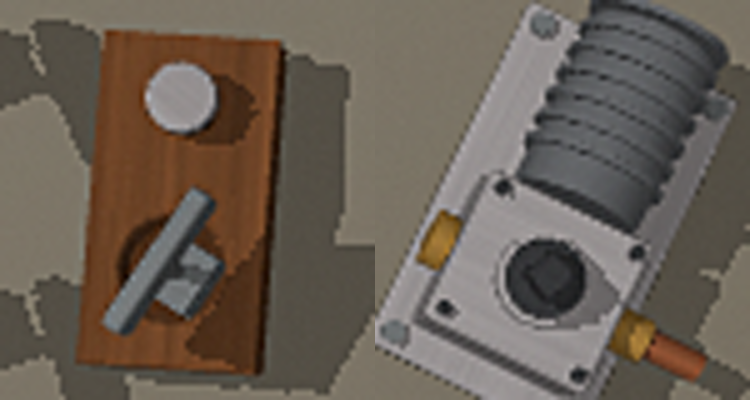

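Crop: the key bar runs at about -37° yaw, and its foot is in the large hole. The plug's dark collar and head are centred at about (389,221). I'll go over the plug first, since it's nearer, and look with the wrist camera.

```bash
python3 -m handwheel '[[[0,0,0,-0.0387,0.0257,0,0.087],[0,0,0,-0.0387,0.0257,0,0.087],[0,0,0,-0.0387,0.0257,0,0.087],[0,0,0,-0.0387,0.0257,0,0.087],[0,0,0,-0.0387,0.0257,0,0.087],[0,0,0,-0.0387,0.0257,0,0.087],[0,0,0,-0.0387,0.0257,0,0.087],[0,0,0,-0.0387,0.0257,0,0.087],[0,0,0,-0.0387,0.0257,0,0.087],[0,0,0,-0.0387,0.0257,0,0.087],[0,0,0,-0.0387,0.0257,0,0.087],[0,0,0,-0.0387,0.0257,0,0.087]]]'
python3 -m handwheel '[[[-0,0,-1.3,0,0,0.01,0.087],[-0,0,-1.3,0,0,0.01,0.087],[-0,0,-1.3,0,0,0.01,0.087],[-0,0,-1.3,0,0,0,0.087],[-0,0,-1.3,0,0,0,0.087],[-0,0,-1.3,0,0,0,0.087],[-0,0,-1.3,0,0,0,0.087],[0,0,0,0,0,0,0.087],[0,0,0,0,0,0,0.087],[0,0,0,0,0,0,0.087]]]'
python3 - <<'E'
from h import *
s,im=shot("w1");print(s["joints"],s["tcp_pos"],s["ee_rot"],s["time_s"])
E
```

```text
time_s: 1.3
tcp_pos: [0.5269, -0.196, 0.2223]
ee_rot: [[-0.972, -0.237, -0.001], [-0.237, 0.972, 0.0], [0.001, 0.0, -1.0]]
wrist_force: [0.1, -1.6, 0.7]
gripper_width: 0.996
gripper_force: 0.0
time_s: 2.3
tcp_pos: [0.526, -0.1977, 0.1924]
ee_rot: [[-0.372, -0.928, -0.0], [-0.928, 0.372, 0.0], [0.0, 0.0, -1.0]]
wrist_force: [0.6, 0.2, 0.4]
gripper_width: 1.0
gripper_force: 0.0
[-4.08168022e+00  1.73088178e+01 -1.11596134e+01 -6.23455801e-03
 -6.15518592e+01 -1.77446371e+01] [ 0.52601042 -0.1977128   0.19237996] [[-3.71842404e-01 -9.28295808e-01 -3.46423682e-04]
 [-9.28295872e-01  3.71842385e-01  1.20638090e-04]
 [ 1.68271748e-05  3.66442031e-04 -9.99999933e-01]] 2.3
```

View pics/w1.png

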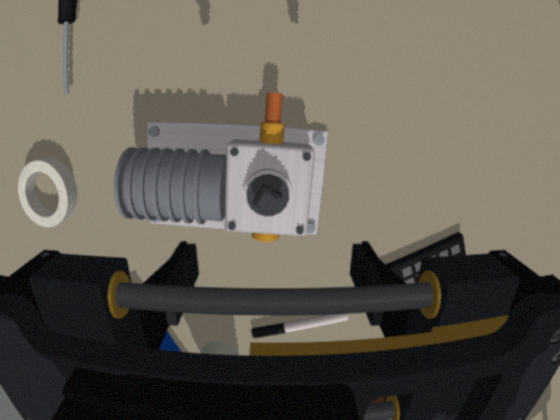

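The wrist view shows the plug head near (268,195) on the housing. I'll zoom in for the square's orientation.

```bash
python3 - <<'E'
from h import *
im=cv2.imread("pics/w1.png")[165:225,238:298]
z=cv2.resize(im,None,fx=9,fy=9,interpolation=cv2.INTER_CUBIC);z=np.clip(z.astype(float)*2.2,0,255).astype(np.uint8)
cv2.imwrite("pics/w1z.png",z)
E
```

```text
(no output)
```

View pics/w1z.png

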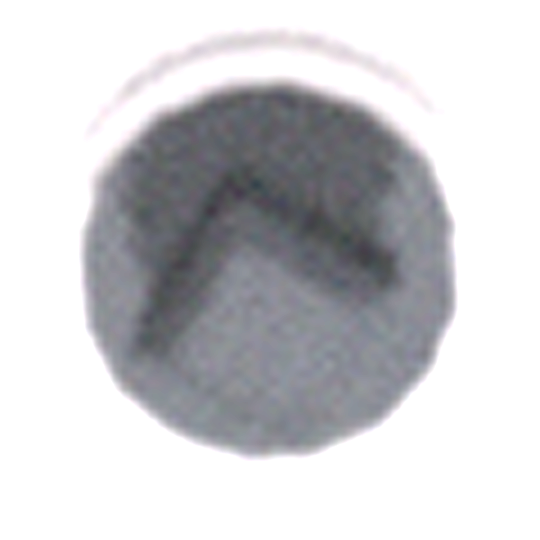

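The collar is centred at about (270,268) in the zoomed crop. The head's near corner is at (240,180), with edges running to (145,350) and (395,280). I'll cast these onto planes.

```bash
python3 - <<'E'
from h import *
s=np.load("pics/w1.npz");f=lambda u,v,z:cast("wrist",(238+(u+.5)/9-.5,165+(v+.5)/9-.5),z,s)
im=cv2.imread("pics/w1.png",0)[165:225,238:298]
# collar from mask
m=(im<85).astype(np.uint8);c=max(cv2.findContours(m,0,1)[0],key=cv2.contourArea)
e=cv2.fitEllipse(c);print("ellipse",e,cast("wrist",(238+e[0][0],165+e[0][1]),.068,s).round(4))
print("collar c",f(270,268,.068).round(4))
for z in(.068,.083):
  P=[f(*p,z) for p in((240,180),(145,350),(395,280))];print(np.round(P,4),"cen",((P[1]+P[2])/2).round(4))
  for q in P[1:]:
    d=q-P[0];print(z,"len",np.linalg.norm(d).round(4),"yaw mod 90",np.degrees(np.arctan2(d[1],d[0]))%90)
E
```

```text
ellipse ((29.3193359375, 29.233715057373047), (40.22249984741211, 40.30598068237305), 46.59371566772461) [ 0.5294 -0.2034  0.068 ]
collar c [ 0.5293 -0.2032  0.068 ]
[[ 0.5286 -0.2129  0.068 ]
 [ 0.5445 -0.1999  0.068 ]
 [ 0.5179 -0.1973  0.068 ]] cen [ 0.5312 -0.1986  0.068 ]
0.068 len 0.0205 yaw mod 90 39.22607218150928
0.068 len 0.0189 yaw mod 90 34.38844543892394
[[ 0.5268 -0.2161  0.083 ]
 [ 0.5419 -0.2039  0.083 ]
 [ 0.5167 -0.2014  0.083 ]] cen [ 0.5293 -0.2026  0.083 ]
0.083 len 0.0194 yaw mod 90 39.226072181509345
0.083 len 0.0179 yaw mod 90 34.38844543892375
```

```bash
python3 -m handwheel '[[[0,0,0,-0.0412,0.0178,0,0.087],[0,0,0,-0.0412,0.0178,0,0.087],[0,0,0,-0.0412,0.0178,0,0.087],[0,0,0,-0.0412,0.0178,0,0.087],[0,0,0,-0.0412,0.0178,0,0.087],[0,0,0,-0.0412,0.0178,0,0.087],[0,0,0,-0.0412,0.0178,0,0.087],[0,0,0,-0.0412,0.0178,0,0.087],[0,0,0,-0.0412,0.0178,0,0.087],[0,0,0,-0.0412,0.0178,0,0.087]]]'
python3 -m handwheel '[[[0,0,-1.25,0,0,0,0.087],[0,0,-1.25,0,0,0,0.087],[0,0,-1.25,0,0,0,0.087],[0,0,-1.25,0,0,0,0.087],[0,0,-1.25,0,0,0,0.087],[0,0,-1.25,0,0,0,0.087],[0,0,-1.25,0,0,0,0.087],[0,0,-1.25,0,0,0,0.087],[0,0,-1.25,0,0,0,0.087],[0,0,-1.25,0,0,0,0.087],[0,0,0,0,0,0,0.087],[0,0,0,0,0,0,0.087]]]'
python3 - <<'E'
from h import *
s,im=shot("w2");print(s["joints"].round(1),s["tcp_pos"],s["ee_rot"].round(3),s["time_s"])
c=im[100:300,180:380,::-1];cv2.imwrite("pics/w2z.png",cv2.resize(c,None,fx=3,fy=3,interpolation=cv2.INTER_CUBIC))
E
```

```text
time_s: 3.35
tcp_pos: [0.5129, 0.2528, 0.1928]
ee_rot: [[-0.371, -0.929, 0.0], [-0.929, 0.371, 0.0], [-0.0, -0.0, -1.0]]
wrist_force: [1.8, -0.8, 0.0]
gripper_width: 0.998
gripper_force: 0.0
time_s: 4.55
tcp_pos: [0.5132, 0.2508, 0.1925]
ee_rot: [[0.8, -0.601, -0.0], [-0.601, -0.8, -0.0], [-0.0, 0.0, -1.0]]
wrist_force: [-0.2, -0.5, -0.5]
gripper_width: 1.002
gripper_force: 0.0
[ 42.3  18.2  -9.9  -0.  -62.   10.8] [0.5131872  0.2508397  0.19251372] [[ 0.8   -0.601 -0.   ]
 [-0.601 -0.8   -0.   ]
 [-0.     0.    -1.   ]] 4.55
```

View pics/w2z.png

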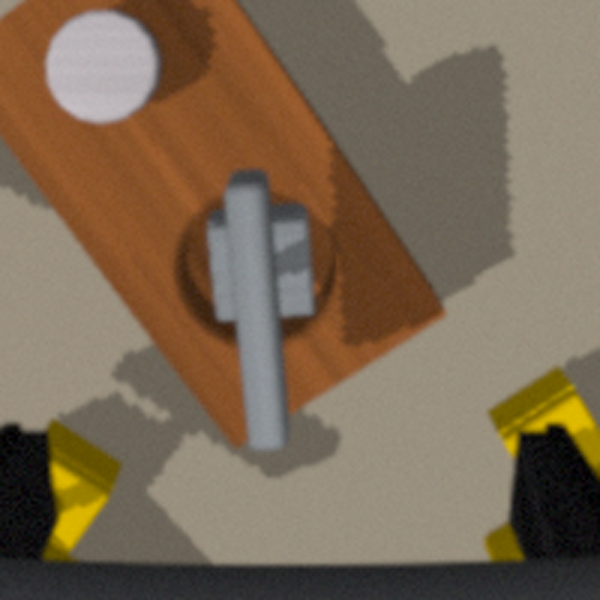

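The bar's top face has corners at about (228,190), (268,186), (247,448) and (287,446) in the crop. The hole mouth is centred near (256,267).

```bash
python3 - <<'E'
from h import *
s=np.load("pics/w2.npz");R=s["ee_rot"];f=lambda u,v,z:cast("wrist",(180+(u+.5)/3-.5,100+(v+.5)/3-.5),z,s)
P=np.array([f(*p,.095) for p in((228,190),(268,186),(247,448),(287,446))])
d=P[2:].mean(0)-P[:2].mean(0);c=P.mean(0);print(c.round(4),"len",np.linalg.norm(d),"w",np.linalg.norm(P[0]-P[1]),"yaw",np.degrees(np.arctan2(d[1],d[0])),"tool yaw",np.degrees(np.arctan2(R[1,0],R[0,0])))
print("hole",f(256,267,.035).round(4),[f(*p,.035).round(4) for p in((177,267),(335,267))])
print("delta tool",(R.T@(c-s["tcp_pos"])).round(4))
E
```

```text
[0.5159 0.2564 0.095 ] len 0.07667697486762028 w 0.010866908561491815 yaw 146.61846668172174 tool yaw -36.91357534016841
hole [0.5176 0.2577 0.035 ] [array([0.5338, 0.2792, 0.035 ]), array([0.5015, 0.2363, 0.035 ])]
delta tool [-0.0012 -0.0061  0.0975]
```

```bash
python3 -m handwheel '[[[0,0,0,-0.001,-0.006,0,0.087],[0,0,-0.58,0,0,0,0.087],[0,0,0,0,0,0.025,0.087],[0,0,0,0,0,0.03,0.087],[0,0,0,0,0,0.03,0.087],[0,0,0,0,0,0.025,0.087],[0,0,0,0,0,0.014,0.087],[0,0,0,0,0,0.006,0.087],[0,0,0,0,0,0,0.087],[0,0,0,0,0,0,0.087]]]'
python3 -m handwheel '[[[0,0,0,0,0,0,0],[0,0,0,0,0,0,0],[0,0,0,0,0,0,0],[0,0,0,0,0,0,0],[0,0,0,0,0,0,0],[0,0,0,0,0,0,0],[0,0,0,0,0,0,0],[0,0,0,0,0,0,0],[0,0,0,0,0,0,0],[0,0,0,0,0,0,0]]]'
```

```text
time_s: 5.6
tcp_pos: [0.5167, 0.2569, 0.0634]
ee_rot: [[0.836, -0.548, 0.001], [-0.548, -0.836, 0.001], [0.001, -0.002, -1.0]]
wrist_force: [-0.2, 0.3, -0.3]
gripper_width: 1.001
gripper_force: 0.0
time_s: 6.6
tcp_pos: [0.516, 0.2563, 0.0625]
ee_rot: [[0.836, -0.548, -0.0], [-0.548, -0.836, -0.0], [-0.0, 0.0, -1.0]]
wrist_force: [-1.3, 0.4, 0.2]
gripper_width: 0.173
gripper_force: 0.0
```

```bash
python3 -m handwheel '[[[0,0,0,0,0,0,0],[0,0,0,0,0,0,0],[0,0,0,0,0,0,0],[0,0,0,0,0,0,0]]]'
```

```text
time_s: 7.0
tcp_pos: [0.5161, 0.2565, 0.0625]
ee_rot: [[0.836, -0.548, 0.0], [-0.548, -0.836, 0.0], [0.0, -0.0, -1.0]]
wrist_force: [0.1, 0.7, -1.2]
gripper_width: 0.136
gripper_force: 29.9
```

```bash
python3 -m handwheel '[[[0,0,0,0,0,-0.01,0],[0,0,0,0,0,-0.02,0],[0,0,0,0,0,-0.03,0],[0,0,0,0,0,-0.03,0],[0,0,0,0,0,-0.02,0],[0,0,0,0,0,-0.01,0],[0,0,0,0,0,0,0]]]'
python3 -m handwheel '[[[0,0,0,0.012,0.017,0,0],[0,0,0,0.0239,0.0343,0,0],[0,0,0,0.0239,0.0343,0,0],[0,0,0,0.0239,0.0343,0,0],[0,0,0,0.0239,0.0343,0,0],[0,0,0,0.0239,0.0343,0,0],[0,0,0,0.0239,0.0343,0,0],[0,0,0,0.0239,0.0343,0,0],[0,0,0,0.0239,0.0343,0,0],[0,0,0,0.0239,0.0343,0,0],[0,0,0,0.0239,0.0343,0,0],[0,0,0,0.012,0.017,0,0]]]'
python3 -m handwheel '[[[0,0,1.1,0,0,0,0],[0,0,1.1,0,0,0,0],[0,0,1.1,0,0,0,0],[0,0,0,0,0,0,0],[0,0,0,0,0,0,0],[0,0,0,0,0,0,0]]]'
python3 - <<'E'
from h import *
s,im=shot("w3");print(s["joints"].round(1),s["tcp_pos"],s["moment"].round(3))
c=im[120:320,170:370,::-1];cv2.imwrite("pics/w3z.png",np.clip(1.6*cv2.resize(c,None,fx=3,fy=3,interpolation=cv2.INTER_CUBIC).astype(float),0,255).astype(np.uint8))
E
```

```text
time_s: 7.7
tcp_pos: [0.5161, 0.2564, 0.1838]
ee_rot: [[0.836, -0.548, 0.001], [-0.548, -0.836, 0.001], [0.0, -0.002, -1.0]]
wrist_force: [-0.2, 0.4, -5.0]
gripper_width: 0.139
gripper_force: 29.9
time_s: 8.9
tcp_pos: [0.5272, -0.2064, 0.1804]
ee_rot: [[0.835, -0.551, -0.005], [-0.551, -0.835, 0.0], [-0.004, 0.002, -1.0]]
wrist_force: [-0.4, 0.9, -4.3]
gripper_width: 0.135
gripper_force: 29.9
time_s: 9.5
tcp_pos: [0.5288, -0.2032, 0.1819]
ee_rot: [[0.602, -0.798, -0.001], [-0.798, -0.602, 0.0], [-0.001, 0.001, -1.0]]
wrist_force: [0.3, 0.4, -3.9]
gripper_width: 0.135
gripper_force: 29.9
[ -4.6  18.3 -11.3  -0.  -60.4  41.7] [ 0.52878316 -0.20319388  0.18188021] [-0.026  0.097 -0.032]
```

View pics/w3z.png

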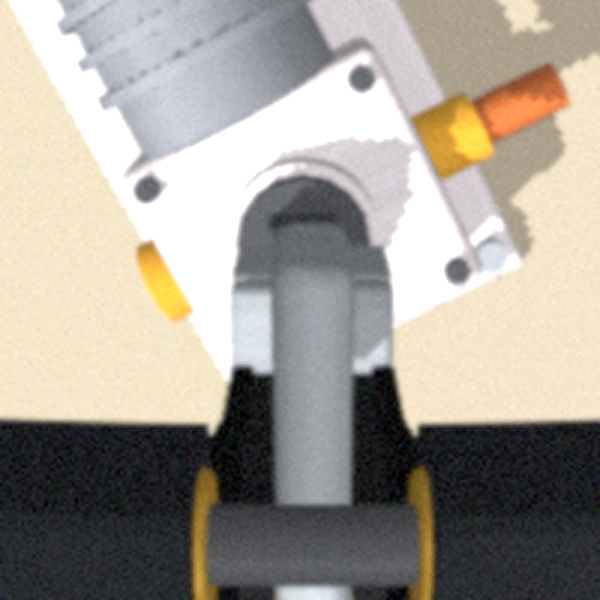

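The dark edge of the head, at about (272–338, 215) in the crop, is parallel to the key's foot, so the yaw matches. I'll check the plug position against this second view.

```bash
python3 - <<'E'
from h import *
s=np.load("pics/w3.npz");R=s["ee_rot"];p=np.array([.5294,-.2034,.068]);z=lambda q:((proj(q,s)-[170,120]+.5)*3-.5).round(1)
X,Y=R[:,0].copy(),R[:,1].copy()
print("collar near edge",z(p+.02*X),"L/R",z(p+.02*Y),z(p-.02*Y),"c",z(p))
for h in(.068,.083):print("head near edge",h,z(np.r_[p[:2],h]+.0095*X+.0095*Y),z(np.r_[p[:2],h]+.0095*X-.0095*Y))
k=s["tcp_pos"]+R@[0,0,.0555]
print("foot bottom near",z(k+.017*X+.017*Y),z(k+.017*X-.017*Y),"top",z(k+.017*X-.017*Y+[0,0,.03]),z(k+.017*X+.017*Y+[0,0,.03]))
print("tcp->plug in tool",(R.T@(p-s["tcp_pos"])).round(4))
E
```

```text
collar near edge [307.6 174.8] L/R [375.3 240.9] [240.1 240.9] c [307.7 240.9]
head near edge 0.068 [340.1 209.8] [275.2 209.8]
head near edge 0.083 [341.6 223.5] [273.3 223.6]
foot bottom near [381.2 245. ] [235.8 245.1] top [225.  287.6] [391.1 287.5]
tcp->plug in tool [ 0.0007 -0.0005  0.1139]
```

```bash
python3 -m handwheel '[[[0,0,0,0.0007,-0.001,0.012,0],[0,0,0,0,0,0.012,0],[0,0,0,0,0,0.012,0],[0,0,0,0,0,0.003,0],[0,0,0,0,0,0.003,0],[0,0,0,0,0,0.002,0],[0,0,0,0,0,0,0]]]'
python3 -m handwheel '[[[0,0,0,0,0,0.003,0],[0,0,0,0,0,0.002,0],[0,0,0,0,0,0,0],[0,0,0,0,0,0,0]]]'
```

```text
time_s: 10.25
tcp_pos: [0.5307, -0.2032, 0.1387]
ee_rot: [[0.601, -0.799, 0.0], [-0.799, -0.601, -0.0], [0.0, -0.0, -1.0]]
wrist_force: [-0.9, 0.0, -3.5]
gripper_width: 0.136
gripper_force: 29.9
time_s: 10.65
tcp_pos: [0.5305, -0.2031, 0.1332]
ee_rot: [[0.601, -0.799, -0.0], [-0.799, -0.601, 0.0], [-0.0, -0.0, -1.0]]
wrist_force: [0.5, -0.5, -3.2]
gripper_width: 0.133
gripper_force: 29.9
```

The foot has slid over the head with no extra force. I'll continue down to the collar.

```bash
python3 -m handwheel '[[[0,0,0,0,0,0.003,0],[0,0,0,0,0,0.003,0],[0,0,0,0,0,0.002,0],[0,0,0,0,0,0.001,0],[0,0,0,0,0,0,0],[0,0,0,0,0,0,0]]]'
python3 -m handwheel '[[[0,0,0,0,0,0.001,0],[0,0,0,0,0,0,0],[0,0,0,0,0,0,0]]]'
```

```text
time_s: 11.25
tcp_pos: [0.5305, -0.2031, 0.1243]
ee_rot: [[0.601, -0.799, -0.0], [-0.799, -0.601, 0.0], [-0.0, 0.0, -1.0]]
wrist_force: [-0.9, 1.0, -3.7]
gripper_width: 0.141
gripper_force: 29.9
time_s: 11.55
tcp_pos: [0.5305, -0.2031, 0.1236]
ee_rot: [[0.601, -0.799, -0.0], [-0.799, -0.601, 0.0], [-0.0, -0.0, -1.0]]
wrist_force: [-0.1, 1.4, -3.7]
gripper_width: 0.133
gripper_force: 29.9
```

```bash
python3 -m handwheel '[[[0,0,0,0,0,0.001,0],[0,0,0,0,0,0,0],[0,0,0,0,0,0,0]]]'
python3 -m handwheel '[[[0,0,0,0,0,0.0005,0],[0,0,0,0,0,0,0],[0,0,0,0,0,0,0]]]'
python3 -c "
from h import *
s=r.sense();print(np.round(s['moment'],3),np.round(s['joints'],2))"
```

```text
time_s: 11.85
tcp_pos: [0.5308, -0.2032, 0.1233]
ee_rot: [[0.602, -0.799, 0.001], [-0.799, -0.602, -0.0], [0.001, -0.0, -1.0]]
wrist_force: [-2.0, 1.6, 2.4]
gripper_width: 0.132
gripper_force: 29.9
time_s: 12.15
tcp_pos: [0.5308, -0.2033, 0.1232]
ee_rot: [[0.602, -0.799, 0.001], [-0.799, -0.602, -0.001], [0.001, -0.0, -1.0]]
wrist_force: [-1.8, 3.0, 5.6]
gripper_width: 0.134
gripper_force: 30.0
[ 0.939  1.003 -0.008] [-4.610e+00  2.178e+01 -1.552e+01  4.000e-02 -5.264e+01  4.158e+01]
```

The key is seated. I'll ease off 1 mm and turn clockwise in guarded 6° steps.

```bash
cat > g.py <<'E'
import sys
from h import *
s=r.sense();R=np.array(s["ee_rot"]);m=s["moment"][2];print("t",round(s["time_s"],2),"yaw",np.degrees(np.arctan2(R[1,0],R[0,0])).round(1),"Mz",round(float(m),3),"F",np.round(s["wrist_force"],1),"w",round(float(s["gripper_width"]),3),"p",np.round(s["tcp_pos"],4))
sys.exit(abs(m)>float(sys.argv[1]))
E
python3 -m handwheel '[[[0,0,0,0,0,-0.001,0],[0,0,0,0,0,0,0]]]' >/dev/null; python3 g.py 0.09 &&
python3 -m handwheel '[[[0,0,0.5,0,0,0,0],[0,0,0.5,0,0,0,0],[0,0,0,0,0,0,0],[0,0,0,0,0,0,0]]]' >/dev/null && python3 g.py 0.085 &&
python3 -m handwheel '[[[0,0,0.5,0,0,0,0],[0,0,0.5,0,0,0,0],[0,0,0,0,0,0,0],[0,0,0,0,0,0,0]]]' >/dev/null && python3 g.py 0.085 &&
python3 -m handwheel '[[[0,0,0.5,0,0,0,0],[0,0,0.5,0,0,0,0],[0,0,0,0,0,0,0],[0,0,0,0,0,0,0]]]' >/dev/null && python3 g.py 0.085
```

```text
t 12.35 yaw -53.0 Mz -0.003 F [-1.8  3.5  2.1] w 0.129 p [ 0.5307 -0.2032  0.1232]False
```

```bash
sed -i 's/sys.exit(abs(m)/sys.exit(int(abs(m)/; s/\[1\]))$/[1])))/' g.py; tail -1 g.py
python3 -m handwheel '[[[0,0,0.5,0,0,0,0],[0,0,0.5,0,0,0,0],[0,0,0,0,0,0,0],[0,0,0,0,0,0,0]]]' >/dev/null && python3 g.py 0.085 &&
python3 -m handwheel '[[[0,0,0.5,0,0,0,0],[0,0,0.5,0,0,0,0],[0,0,0,0,0,0,0],[0,0,0,0,0,0,0]]]' >/dev/null && python3 g.py 0.085 &&
python3 -m handwheel '[[[0,0,0.5,0,0,0,0],[0,0,0.5,0,0,0,0],[0,0,0,0,0,0,0],[0,0,0,0,0,0,0]]]' >/dev/null && python3 g.py 0.085
```

```text
sys.exit(int(abs(m)>float(sys.argv[1])))
t 12.75 yaw -59.0 Mz -0.031 F [-2.1  2.1  3.5] w 0.135 p [ 0.5307 -0.2032  0.1232]
t 13.15 yaw -65.0 Mz -0.01 F [-1.5  2.8  4. ] w 0.136 p [ 0.5306 -0.2032  0.1232]
t 13.55 yaw -70.9 Mz -0.015 F [-2.7  2.7  4.5] w 0.134 p [ 0.5305 -0.2031  0.1232]
```

```bash
python3 -m handwheel '[[[0,0,0.5,0,0,-0.0006,0],[0,0,0.5,0,0,0,0],[0,0,0,0,0,0,0],[0,0,0,0,0,0,0]]]' >/dev/null && python3 g.py 0.085 &&
python3 -m handwheel '[[[0,0,0.5,0,0,0,0],[0,0,0.5,0,0,0,0],[0,0,0,0,0,0,0],[0,0,0,0,0,0,0]]]' >/dev/null && python3 g.py 0.085 &&
python3 -m handwheel '[[[0,0,0.5,0,0,0,0],[0,0,0.5,0,0,0,0],[0,0,0,0,0,0,0],[0,0,0,0,0,0,0]]]' >/dev/null && python3 g.py 0.085 &&
python3 -m handwheel '[[[0,0,0.5,0,0,0,0],[0,0,0.5,0,0,0,0],[0,0,0,0,0,0,0],[0,0,0,0,0,0,0]]]' >/dev/null && python3 g.py 0.085 &&
python3 -m handwheel '[[[0,0,0.5,0,0,0,0],[0,0,0.5,0,0,0,0],[0,0,0,0,0,0,0],[0,0,0,0,0,0,0]]]' >/dev/null && python3 g.py 0.085 &&
python3 -m handwheel '[[[0,0,0.5,0,0,0,0],[0,0,0.5,0,0,0,0],[0,0,0,0,0,0,0],[0,0,0,0,0,0,0]]]' >/dev/null && python3 g.py 0.085
```

```text
t 13.95 yaw -77.0 Mz -0.024 F [-0.9  2.2  1.1] w 0.136 p [ 0.5303 -0.2031  0.1233]
t 14.35 yaw -83.0 Mz -0.024 F [-1.6  2.8  0.8] w 0.137 p [ 0.5303 -0.203   0.1233]
t 14.75 yaw -88.9 Mz -0.022 F [-1.9  2.1  0.2] w 0.137 p [ 0.5303 -0.203   0.1233]
t 15.15 yaw -94.9 Mz -0.023 F [-2.3  3.7  0.2] w 0.135 p [ 0.5303 -0.203   0.1234]
t 15.55 yaw -100.9 Mz 0.016 F [-2.7  2.8 -0.8] w 0.137 p [ 0.5303 -0.203   0.1234]
t 15.95 yaw -106.9 Mz -0.079 F [-3.   5.  -1.8] w 0.134 p [ 0.5303 -0.203   0.1234]
```

```bash
python3 -m handwheel '[[[0,0,0,0,0,0,0]]]' >/dev/null; python3 g.py 9
python3 -m handwheel '[[[0,0,0.5,0,0,0,0],[0,0,0,0,0,0,0],[0,0,0,0,0,0,0]]]' >/dev/null && python3 g.py 0.12 &&
python3 -m handwheel '[[[0,0,0.5,0,0,0,0],[0,0,0,0,0,0,0],[0,0,0,0,0,0,0]]]' >/dev/null && python3 g.py 0.12
```

```text
t 16.05 yaw -107.0 Mz -0.034 F [-0.7  4.6 -1.9] w 0.138 p [ 0.5304 -0.203   0.1234]
t 16.35 yaw -110.0 Mz -0.007 F [-0.6  4.3 -3.5] w 0.135 p [ 0.5308 -0.2031  0.1235]
t 16.65 yaw -112.9 Mz 0.074 F [-0.1  3.6 -5. ] w 0.136 p [ 0.5309 -0.2032  0.1235]
```

```bash
python3 -m handwheel '[[[0,0,0,0,0,0,0]]]' >/dev/null; python3 g.py 9
python3 -m handwheel '[[[0,0,0.3,0,0,0,0],[0,0,0,0,0,0,0],[0,0,0,0,0,0,0]]]' >/dev/null && python3 g.py 0.2 &&
python3 -m handwheel '[[[0,0,0.3,0,0,0,0],[0,0,0,0,0,0,0],[0,0,0,0,0,0,0]]]' >/dev/null && python3 g.py 0.2 &&
python3 -m handwheel '[[[0,0,0.3,0,0,0,0],[0,0,0,0,0,0,0],[0,0,0,0,0,0,0]]]' >/dev/null && python3 g.py 0.2
```

```text
t 16.75 yaw -113.0 Mz 0.098 F [ 0.   4.1 -4. ] w 0.138 p [ 0.5309 -0.2031  0.1235]
t 17.05 yaw -114.8 Mz 0.017 F [-0.8  4.8 -4.6] w 0.131 p [ 0.5308 -0.2031  0.1236]
t 17.35 yaw -116.6 Mz 0.042 F [-0.6  3.8 -5.5] w 0.136 p [ 0.5307 -0.2031  0.1235]
t 17.65 yaw -118.4 Mz 0.014 F [ 0.8  4.7 -4.7] w 0.137 p [ 0.5307 -0.2032  0.1237]
```

```bash
python3 -m handwheel '[[[0,0,0.35,0,0,0,0],[0,0,0.35,0,0,0,0],[0,0,0,0,0,0,0],[0,0,0,0,0,0,0]]]' >/dev/null && python3 g.py 0.12 &&
python3 -m handwheel '[[[0,0,0.35,0,0,0,0],[0,0,0.35,0,0,0,0],[0,0,0,0,0,0,0],[0,0,0,0,0,0,0]]]' >/dev/null && python3 g.py 0.12 &&
python3 -m handwheel '[[[0,0,0.35,0,0,0,0],[0,0,0.35,0,0,0,0],[0,0,0,0,0,0,0],[0,0,0,0,0,0,0]]]' >/dev/null && python3 g.py 0.12 &&
python3 -m handwheel '[[[0,0,0.35,0,0,0,0],[0,0,0.35,0,0,0,0],[0,0,0,0,0,0,0],[0,0,0,0,0,0,0]]]' >/dev/null && python3 g.py 0.12 &&
python3 -m handwheel '[[[0,0,0.35,0,0,0,0],[0,0,0.35,0,0,0,0],[0,0,0,0,0,0,0],[0,0,0,0,0,0,0]]]' >/dev/null && python3 g.py 0.12
```

```text
t 18.05 yaw -122.6 Mz -0.011 F [ 1.1  3.8 -5.2] w 0.133 p [ 0.5308 -0.2032  0.1238]
t 18.45 yaw -126.8 Mz 0.072 F [ 1.4  4.4 -4.4] w 0.133 p [ 0.5308 -0.2032  0.1238]
t 18.85 yaw -131.0 Mz 0.017 F [ 0.8  3.9 -3.6] w 0.129 p [ 0.5307 -0.2032  0.1238]
t 19.25 yaw -135.2 Mz 0.025 F [ 1.2  2.8 -4.1] w 0.133 p [ 0.5307 -0.2032  0.1238]
t 19.65 yaw -139.4 Mz 0.063 F [ 0.1  3.5 -3.7] w 0.134 p [ 0.5306 -0.2032  0.1238]
```

```bash
python3 -m handwheel '[[[0,0,0.35,0,0,0,0],[0,0,0.35,0,0,0,0],[0,0,0,0,0,0,0],[0,0,0,0,0,0,0]]]' >/dev/null && python3 g.py 0.12 &&
python3 -m handwheel '[[[0,0,0.35,0,0,0,0],[0,0,0.35,0,0,0,0],[0,0,0,0,0,0,0],[0,0,0,0,0,0,0]]]' >/dev/null && python3 g.py 0.12 &&
python3 -m handwheel '[[[0,0,0.35,0,0,0,0],[0,0,0.35,0,0,0,0],[0,0,0,0,0,0,0],[0,0,0,0,0,0,0]]]' >/dev/null && python3 g.py 0.12 &&
python3 -m handwheel '[[[0,0,0.35,0,0,0,0],[0,0,0.35,0,0,0,0],[0,0,0,0,0,0,0],[0,0,0,0,0,0,0]]]' >/dev/null && python3 g.py 0.12 &&
python3 -m handwheel '[[[0,0,0.35,0,0,0,0],[0,0,0.35,0,0,0,0],[0,0,0,0,0,0,0],[0,0,0,0,0,0,0]]]' >/dev/null && python3 g.py 0.12 &&
python3 -m handwheel '[[[0,0,0.35,0,0,0,0],[0,0,0.35,0,0,0,0],[0,0,0,0,0,0,0],[0,0,0,0,0,0,0]]]' >/dev/null && python3 g.py 0.12
```

```text
t 20.05 yaw -143.6 Mz 0.101 F [ 0.8  3.9 -2.6] w 0.132 p [ 0.5306 -0.2032  0.1238]
t 20.45 yaw -147.8 Mz -0.037 F [ 0.7  4.2 -3.6] w 0.132 p [ 0.5305 -0.2032  0.1237]
t 20.85 yaw -152.0 Mz 0.002 F [ 0.6  3.1 -3.1] w 0.136 p [ 0.5305 -0.2032  0.1237]
t 21.25 yaw -156.2 Mz -0.034 F [-0.8  2.5 -1.7] w 0.14 p [ 0.5305 -0.2032  0.1237]
t 21.65 yaw -160.4 Mz 0.013 F [-1.5  2.2 -2.2] w 0.135 p [ 0.5305 -0.2031  0.1237]
t 22.05 yaw -164.6 Mz -0.047 F [ 0.2  3.9 -1.9] w 0.135 p [ 0.5304 -0.2031  0.1237]
```

```bash
python3 -m handwheel '[[[0,0,0.35,0,0,0,0],[0,0,0.35,0,0,0,0],[0,0,0,0,0,0,0],[0,0,0,0,0,0,0]]]' >/dev/null && python3 g.py 0.12 &&
python3 -m handwheel '[[[0,0,0.35,0,0,0,0],[0,0,0.35,0,0,0,0],[0,0,0,0,0,0,0],[0,0,0,0,0,0,0]]]' >/dev/null && python3 g.py 0.12 &&
python3 -m handwheel '[[[0,0,0.35,0,0,0,0],[0,0,0.35,0,0,0,0],[0,0,0,0,0,0,0],[0,0,0,0,0,0,0]]]' >/dev/null && python3 g.py 0.12 &&
python3 -m handwheel '[[[0,0,0.35,0,0,0,0],[0,0,0.35,0,0,0,0],[0,0,0,0,0,0,0],[0,0,0,0,0,0,0]]]' >/dev/null && python3 g.py 0.12 &&
python3 -m handwheel '[[[0,0,0.35,0,0,0,0],[0,0,0.35,0,0,0,0],[0,0,0,0,0,0,0],[0,0,0,0,0,0,0]]]' >/dev/null && python3 g.py 0.12 &&
python3 -m handwheel '[[[0,0,0.35,0,0,0,0],[0,0,0.35,0,0,0,0],[0,0,0,0,0,0,0],[0,0,0,0,0,0,0]]]' >/dev/null && python3 g.py 0.12
```

```text
t 22.45 yaw -168.8 Mz -0.009 F [-0.2  3.3 -2.1] w 0.135 p [ 0.5304 -0.2031  0.1236]
t 22.85 yaw -173.0 Mz -0.0 F [-1.1  4.2 -1.2] w 0.135 p [ 0.5304 -0.2031  0.1236]
t 23.25 yaw -177.2 Mz 0.077 F [-1.4  4.3 -1.5] w 0.134 p [ 0.5304 -0.2031  0.1236]
t 23.65 yaw 178.6 Mz -0.043 F [-0.7  4.4 -1.9] w 0.137 p [ 0.5304 -0.2031  0.1236]
t 24.05 yaw 174.4 Mz 0.041 F [-0.4  4.5 -2.7] w 0.133 p [ 0.5304 -0.2031  0.1235]
t 24.45 yaw 170.2 Mz 0.029 F [-0.3  4.9 -2.5] w 0.135 p [ 0.5307 -0.2029  0.1234]
```

```bash
python3 -m handwheel '[[[0,0,0.35,0,0,0,0],[0,0,0.35,0,0,0,0],[0,0,0,0,0,0,0],[0,0,0,0,0,0,0]]]' >/dev/null && python3 g.py 0.12 &&
python3 -m handwheel '[[[0,0,0.35,0,0,0,0],[0,0,0.35,0,0,0,0],[0,0,0,0,0,0,0],[0,0,0,0,0,0,0]]]' >/dev/null && python3 g.py 0.12 &&
python3 -m handwheel '[[[0,0,0.35,0,0,0,0],[0,0,0.35,0,0,0,0],[0,0,0,0,0,0,0],[0,0,0,0,0,0,0]]]' >/dev/null && python3 g.py 0.12 &&
python3 -m handwheel '[[[0,0,0.35,0,0,0,0],[0,0,0.35,0,0,0,0],[0,0,0,0,0,0,0],[0,0,0,0,0,0,0]]]' >/dev/null && python3 g.py 0.12
```

```text
t 24.85 yaw 166.0 Mz 0.04 F [ 0.4  4.6 -2.3] w 0.135 p [ 0.5312 -0.2027  0.1235]
t 25.25 yaw 161.9 Mz 0.116 F [ 1.1  6.4 -3.5] w 0.135 p [ 0.5312 -0.2027  0.1235]
t 25.65 yaw 157.7 Mz 0.315 F [-0.5  5.7 -3.7] w 0.14 p [ 0.5312 -0.2028  0.1235]
```

The thread is binding. I'll take several readings and then make fine steps.

```bash
for i in 1 2 3 4; do python3 -m handwheel '[[[0,0,0,0,0,0,0]]]' >/dev/null; python3 g.py 9; done
python3 -m handwheel '[[[0,0,0.2,0,0,0,0],[0,0,0,0,0,0,0]]]' >/dev/null
for i in 1 2 3 4; do python3 -m handwheel '[[[0,0,0,0,0,0,0]]]' >/dev/null; python3 g.py 9; done
```

```text
t 25.75 yaw 157.7 Mz 0.332 F [ 0.3  5.1 -3.4] w 0.133 p [ 0.5312 -0.2028  0.1235]
t 25.85 yaw 157.7 Mz 0.312 F [ 0.1  5.4 -3.6] w 0.132 p [ 0.5312 -0.2028  0.1235]
t 25.95 yaw 157.7 Mz 0.355 F [-0.2  5.6 -3.9] w 0.141 p [ 0.5313 -0.2028  0.1235]
t 26.05 yaw 157.7 Mz 0.271 F [ 0.3  6.5 -3.2] w 0.135 p [ 0.5312 -0.2028  0.1235]
t 26.35 yaw 156.5 Mz 0.355 F [-0.5  5.8 -3.5] w 0.136 p [ 0.5312 -0.2029  0.1235]
t 26.45 yaw 156.5 Mz 0.348 F [ 0.1  4.9 -3.4] w 0.137 p [ 0.5313 -0.2029  0.1235]
t 26.55 yaw 156.5 Mz 0.397 F [ 0.2  5.2 -3.3] w 0.135 p [ 0.5313 -0.2029  0.1235]
t 26.65 yaw 156.5 Mz 0.416 F [ 0.1  5.5 -3.5] w 0.137 p [ 0.5312 -0.2029  0.1235]
```

```bash
python3 -m handwheel '[[[0,0,0.16,0,0,0,0],[0,0,0,0,0,0,0]]]' >/dev/null
for i in 1 2 3; do python3 -m handwheel '[[[0,0,0,0,0,0,0]]]' >/dev/null; python3 g.py 9; done
```

```text
t 26.95 yaw 155.6 Mz 0.359 F [ 0.6  4.5 -3.4] w 0.134 p [ 0.5312 -0.2029  0.1235]
t 27.05 yaw 155.6 Mz 0.406 F [ 0.7  5.6 -3.6] w 0.136 p [ 0.5313 -0.2029  0.1235]
t 27.15 yaw 155.6 Mz 0.391 F [ 0.   5.4 -3.3] w 0.135 p [ 0.5313 -0.2029  0.1235]
```

Snug at about 0.39 N m. Next I'll back off within the play and lift.

```bash
python3 -m handwheel '[[[0,0,-0.3,0,0,0,0],[0,0,-0.3,0,0,0,0],[0,0,0,0,0,0,0]]]' >/dev/null; python3 g.py 9
python3 -m handwheel '[[[0,0,-0.25,0,0,0,0],[0,0,0,0,0,0,0]]]' >/dev/null; python3 g.py 9
python3 -m handwheel '[[[0,0,0,0,0,-0.003,0],[0,0,0,0,0,-0.004,0],[0,0,0,0,0,0,0]]]' >/dev/null; python3 g.py 9
```

```text
t 27.45 yaw 159.1 Mz 0.058 F [-1.1  6.2 -3.8] w 0.136 p [ 0.5312 -0.2028  0.1235]
t 27.65 yaw 160.6 Mz 0.016 F [-0.1  5.9 -4.2] w 0.139 p [ 0.5312 -0.2029  0.1235]
t 27.95 yaw 160.5 Mz 0.033 F [ 0.6  5.5 -5.1] w 0.132 p [ 0.531  -0.2031  0.1311]
```

```bash
python3 -m handwheel '[[[0,0,0,0,0,-0.008,0],[0,0,0,0,0,-0.012,0],[0,0,0,0,0,-0.02,0],[0,0,0,0,0,-0.014,0],[0,0,0,0,0,0,0]]]' >/dev/null; python3 g.py 9
python3 -m handwheel '[[[0,0,0,0.0076,0.0195,0,0],[0,0,0,0.0152,0.039,0,0],[0,0,0,0.0152,0.039,0,0],[0,0,0,0.0152,0.039,0,0],[0,0,0,0.0152,0.039,0,0],[0,0,0,0.0152,0.039,0,0],[0,0,0,0.0152,0.039,0,0],[0,0,0,0.0152,0.039,0,0],[0,0,0,0.0152,0.039,0,0],[0,0,0,0.0152,0.039,0,0],[0,0,0,0.0152,0.039,0,0],[0,0,0,0.0076,0.0195,0,0]]]' >/dev/null
python3 -m handwheel '[[[0,0,0,0,0,0.02,0],[0,0,0,0,0,0.02,0],[0,0,0,0,0,0.02,0],[0,0,0,0,0,0,0],[0,0,0,0,0,0,0],[0,0,0,0,0,0,0]]]' >/dev/null;python3 g.py 9
python3 - <<'E'
from h import *
s,im=shot("w4");print(s["joints"].round(1))
c=im[100:300,170:370,::-1];cv2.imwrite("pics/w4z.png",np.clip(1.5*cv2.resize(c,None,fx=3,fy=3,interpolation=cv2.INTER_CUBIC).astype(float),0,255).astype(np.uint8))
R=s["ee_rot"];z=lambda q:((proj(q,s)-[170,100]+.5)*3-.5).round(1)
X,Y=R[:,0].copy(),R[:,1].copy();h=np.array([.5165,.257,.035]);k=s["tcp_pos"]+R@[0,0,.0555]
print("hole near,L,R,far",z(h+.027*X),z(h-.027*Y),z(h+.027*Y),z(h-.027*X),"foot bottom near",z(k+.017*X-.017*Y),z(k+.017*X+.017*Y),"top",z(k+.017*X-.017*Y+[0,0,.03]),z(k+.017*X+.017*Y+[0,0,.03]))
E
```

```text
t 28.45 yaw 160.5 Mz 0.005 F [ 0.7 -0.6 -3.5] w 0.132 p [ 0.5322 -0.2048  0.1887]
t 30.25 yaw 160.5 Mz 0.011 F [ 0.2  0.  -4. ] w 0.134 p [0.5171 0.2572 0.1261]
[ 4.250e+01  2.240e+01 -1.410e+01  1.000e-01 -5.340e+01 -1.521e+02]
hole near,L,R,far [313.4 231.1] [215.  327.8] [411.9 327.6] [313.4 418.6] foot bottom near [243.3 308.5] [388.6 308.4] top [233.8 351.3] [399.8 351.2]
```

View pics/w4z.png

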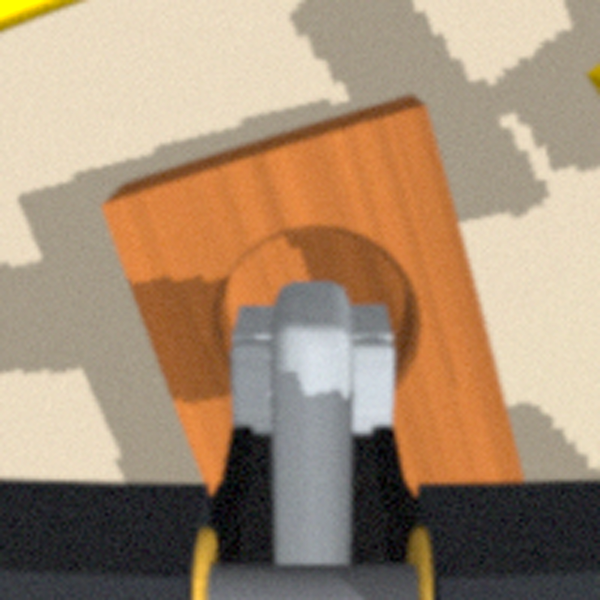

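The hole's top edge is at about row 228, spanning columns 217–418 in the crop. The foot sits about 1 mm towards -Y of the hole's axis, so I'll nudge +Y and lower.

```bash
python3 -m handwheel '[[[0,0,0,0,0.001,0.01,0],[0,0,0,0,0,0.015,0],[0,0,0,0,0,0.007,0],[0,0,0,0,0,0.004,0],[0,0,0,0,0,0.004,0],[0,0,0,0,0,0,0]]]' >/dev/null;python3 g.py 9
python3 -m handwheel '[[[0,0,0,0,0,0.005,0],[0,0,0,0,0,0.005,0],[0,0,0,0,0,0,0]]]' >/dev/null;python3 g.py 9
```

```text
t 30.9 yaw 160.5 Mz -0.009 F [-0.  -0.2 -3.2] w 0.13 p [0.5164 0.258  0.0844]
t 31.2 yaw 160.5 Mz -0.0 F [ 0.5  0.9 -3.5] w 0.133 p [0.516  0.2576 0.0738]
```

It's in the hole with no contact force. I'll lower to just above the floor.

```bash
python3 -m handwheel '[[[0,0,0,0,0,0.004,0],[0,0,0,0,0,0.004,0],[0,0,0,0,0,0.0025,0],[0,0,0,0,0,0,0],[0,0,0,0,0,0,0]]]' >/dev/null;python3 g.py 9
python3 -m handwheel '[[[0,0,0,0,0,0.0007,0],[0,0,0,0,0,0,0],[0,0,0,0,0,0,0]]]' >/dev/null;python3 g.py 9
```

```text
t 31.7 yaw 160.5 Mz 0.043 F [ 0.3  0.1 -2.8] w 0.135 p [0.5165 0.258  0.0641]
t 32.0 yaw 160.5 Mz 0.021 F [-0.9  0.3 -3.4] w 0.134 p [0.5165 0.258  0.0636]
```

```bash
python3 -m handwheel '[[[0,0,0,0,0,0.0012,0],[0,0,0,0,0,0,0],[0,0,0,0,0,0,0]]]' >/dev/null;python3 g.py 9
python3 -m handwheel '[[[0,0,0,0,0,0,0.03],[0,0,0,0,0,0,0.06],[0,0,0,0,0,0,0.07],[0,0,0,0,0,0,0.07],[0,0,0,0,0,0,0.07],[0,0,0,0,0,0,0.07],[0,0,0,0,0,0,0.07],[0,0,0,0,0,0,0.07]]]'
python3 -m handwheel '[[[0,0,0,0,0,-0.005,0.07],[0,0,0,0,0,-0.015,0.07],[0,0,0,0,0,-0.03,0.07],[0,0,0,0,0,-0.04,0.07],[0,0,0,0,0,-0.04,0.07],[0,0,0,0,0,0,0.07],[0,0,0,0,0,0,0.07],[0,0,0,0,0,0,0.07]]]'
python3 - <<'E'
from h import *
s,im=shot("w5")
a=cv2.resize(im[100:300,170:370,::-1],(390,390));t=cams.capture("top")[170:250,170:250,::-1]
cv2.imwrite("pics/w5z.png",np.hstack([a,cv2.resize(t,(390,390))]))
E
```

```text
t 32.3 yaw 160.5 Mz -0.039 F [-0.2  0.1 -0.7] w 0.135 p [0.5167 0.2582 0.0625]
time_s: 33.1
tcp_pos: [0.5165, 0.258, 0.0623]
ee_rot: [[-0.943, 0.334, 0.0], [0.334, 0.943, 0.0], [-0.0, 0.0, -1.0]]
wrist_force: [-0.0, 0.9, -0.1]
gripper_width: 0.761
gripper_force: 0.0
time_s: 33.9
tcp_pos: [0.5158, 0.2575, 0.1914]
ee_rot: [[-0.943, 0.334, -0.002], [0.334, 0.943, -0.001], [0.001, -0.001, -1.0]]
wrist_force: [0.4, -0.3, -0.2]
gripper_width: 0.807
gripper_force: 0.0
```

View pics/w5z.png

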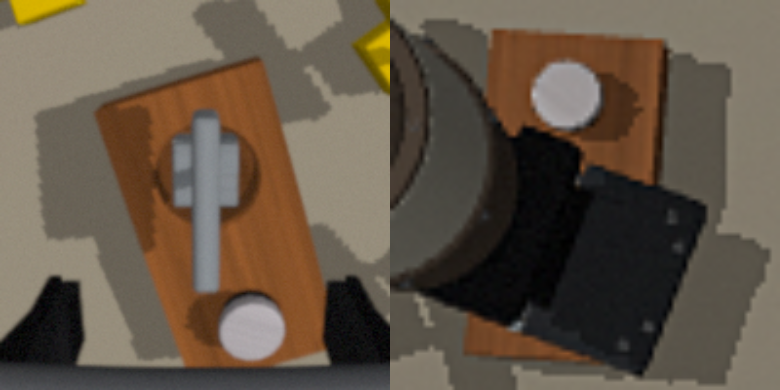

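The key stands upright in the large hole at about (206,170) in the left crop. It's centred and released, the chuck hasn't moved, and the gripper is clear. Handing in.

```bash
python3 -c "
from station import r
print(r.finish_job())"
```

```text
the job is handed in; nothing more can be done
None
```

The job is handed in with no verdict returned: the plug read about 0.39 N m when snug, and the key stands upright, released, in its hole in the stand with the gripper clear.

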